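# Push the ruined house into the corner of the terrain board

## Robot

A 7-joint arm with a two-finger parallel gripper is mounted at the origin on the work surface. World frame = base frame: x ahead of the robot, y to its left, z up, the work surface at z = 0. Lengths are in m, angles in rad, forces in N, time in s.
With the tool pointing down it reaches from about 0.4 to 0.9 m from the base axis. Payload 5.5 kg.
Tool frame: the origin (TCP) lies at the very end of the fingers, on their centre line; the grasp point (between the pads) lies hold_point_z behind it (hold_point_z is the distance from the TCP to the grasp point, in m); z points along the fingers, y is the line along which they close (so a half turn about z gives the same grasp; the last joint's range is limited). The gripper opens to 85 mm and grips with 20 to 120 N. Pads are 22 mm wide; open, the fingers measure 114 mm over their backs; the gripper's body (76 mm by 85 mm) begins 54 mm behind the grasp point. The pads swing forward as they close: fully open they stand 13 mm farther back than shut.
Start: joints at [-1.071, 0.501, -0.427, 1.55, 0.221, 1.138, -0.21], TCP at [0.152, 0.632, 0.231] pointing down, gripper open.
Joint ranges: [-2.88, 2.88], [-0.31, 2.03], [-1.54, 1.56], [0.2, 2.42], [-1.41, 4.55], [0.19, 2.02], [-2.57, 2.57]. Speed limits (rad/s): [2.57, 2.57, 3.14, 3.14, 3.14, 3.14, 3.14].

## Interface

Orientations are given as a unit quaternion [x, y, z, w].
In Python, from rig import get_state, capture, get_calibration, hand_in, hold_point_z gives the robot as it stands.
- The arm moves only by the tool apply_moves, never from a script. Its argument "moves" is a list of rows, each an object of numbers: "wx", "wy", "wz": the turn, a rotation vector about the tool's x, y, z in units of 0.1 rad (1.0 is 0.1 rad); "tx", "ty", "tz": the shift along the tool's x, y, z in units of 0.025 m (1.0 is 0.025 m); "grip": the closure, from -1 (fully open) to 1 (shut). A call has 1 to 10 rows; each row shifts and turns the commanded pose from where the row before left it, along the tool's axes as they then stand; what a row does not reach is not made up. A row lasts 1/12 s, in which the tool goes at most 41.7 mm and 7.16 degrees, less where a joint would pass 70% of its speed; a pose out of reach is approached as far as the arm can. A call with a number of a shift or a turn outside -1 to 1 is refused whole. A call with a gripper value outside its range is refused whole. The fingers move at their own pace and stop on an object; "force" is the grip in N (left out, the last holds). Time passes only in rows, so rows that do not move let the fingers close. It gives the time, the measured TCP pose, the force, the opening and the grip force at its end, in the units of the state.
- get_state(): the state, without advancing time (a new reading comes with each control period).
- capture(name): name is "scene" or "top"; returns the picture (384x512x3 uint8, red, green, blue); there is no depth.
- get_calibration(name): a dict with "camera_matrix" (3x3 intrinsics, pixels), "R" (3x3) and "t" (3): a world point X has camera coordinates R X + t. Camera axes: x right, y down, z forward; pixel columns grow to the right and rows downward; lengths in m; the calibration is good to about 2 mm. A picture is of the moment at which its call begins. get_calibration takes no time and is no camera call.
- hand_in(): hands the job in; it is judged then, once.
The state is a dict: "time_s": time; "joint_pos": joint angles; "joint_vel": joint speeds; "joint_efforts": joint torques, N m; "eef_pos": TCP position; "ee_rot": TCP orientation; "force": force on the tool from outside, world axes, zero at the start; "wrist_torque": the same for the moment, N m; "finger_gap": finger opening in m; "grip_force": force on a finger pad.
Only numpy, scipy, OpenCV 4.12 (cv2) and the standard library are available. Lean on these libraries where they do the work, as an engineer would, in place of code of your own. Each camera call takes 0.05 s, during which the arm holds its last target. There are 200 camera calls.

## Task

Set up the gaming table: with the fingertips or the outside of the fingers, push the roofless ruin along the cloth into the inner corner of the L-shaped terrain board, until its long back wall is flush against the board's long face and its end wall is flush against the short face. Only push it: do not lift or tip it, and keep the little figure inside it standing. Leave the roofed house, the trees and the tracked car where they are.

Things in the scene. Friction and masses are not known exactly. Their poses are not given: they have to be found in the camera images.
- ruin: roofless grey model house, open on top, a figure inside. 70 mm in its x by 100 mm in its y; flat upright outer faces; walls 6 mm thick, 44 to 50 mm high, corner piers 58 mm. Stiff, 0.2 to 0.42 kg, slides at about 1 to 5 N. Origin: centre of its underside. x points out of the long back wall; the long front wall (tall door) faces -x, at first towards the robot, within 0.3 rad of world -x.
- board: fixed L-shaped terrain board, 35 mm high (bushes to 50), rocky, grass top. Origin: inner corner of the L at table height. Long upright face: plane x=0, y 0 to 500 mm, board beyond it to x=95 mm. Short face: plane y=0, x 0 to -120 mm, board at y 0 to -80 mm. Free corner space: x<0, y>0. Yaw within 0.1 rad. Ruin fully home: its origin at x=-35, y=+50 mm in this frame, axes parallel.
- figure: bare metal figure, 38 mm tall on a round foot of 25 mm diameter, about 20 g, standing loose on the ruin's floor (4 mm above the table), within the walls. It rides along and may slide, and can be toppled. Origin: centre of its foot's underside; z up along it.
- roofed_house: grey model house of the same footprint (70 by 100 mm), 58 mm high, but with a flat roof; loose. It and the ruin stand side by side in front of the board, either one on the left. Origin: centre of its underside.
- trees: two dark green conifers up to about 70 mm high on a flat 75 by 55 mm base, loose. Origin: centre of its underside.
- tracked_car: grey tracked model car, 70 mm in its x by 49 mm, 32 mm high, with a gun tube that reaches 42 mm ahead of its origin along x; loose. Origin: centre of its underside.
Mind the look-alikes: they are no part of the job. What is shaped like the ruin but blue is not meant.

How it is judged:
At the end, for the whole second after the job is handed in: the ruin stands on the table, at rest, in the inner corner of the board: no more than 5 mm off either face and within 0.06 rad of parallel; the figure still stands upright inside it; the roofed house, trees and tracked car are within 15 mm of where they were (x of ruin in the frame of board between -0.04 and -0.031 m and y of ruin in the frame of board between 0.046 and 0.055 m and angle between the x axis of ruin and the x axis of board, either way round below 0.06 rad and height (world z) of ruin below 0.005 m and angle between ruin's own z axis and vertical below 0.05 rad and linear speed of ruin below 0.01 m/s and angle between figure's own z axis and vertical below 0.3 rad and horizontal distance between figure and ruin below 0.06 m and height (world z) of figure below 0.012 m and distance of each of roofed_house, trees, tracked_car from where it was at the start of the episode below 0.015 m); the robot touches nothing.
It fails at once if the ruin is lifted or tipped instead of pushed (height (world z) of ruin above 0.008 m or angle between ruin's own z axis and vertical above 0.12 rad).
It fails at once if the figure is toppled or lifted (angle between figure's own z axis and vertical above 0.6 rad or height (world z) of figure above 0.015 m).
It fails at once if the roofed house is moved more than 15 mm (distance of roofed_house from where it was at the start of the episode above 0.015 m).
It fails at once if the pair of trees is moved more than 15 mm (distance of trees from where it was at the start of the episode above 0.015 m).
It fails at once if the tracked car is moved more than 15 mm (distance of tracked_car from where it was at the start of the episode above 0.015 m).
It also fails if it takes over 64 s, if anything falls off the work surface, if the arm or the gripper's body presses on something with over 40 N, if the wrist force passes 120 N, or if a joint passes its speed limit or range.

## Working session

There is one attempt and no reset: what is moved stays moved. The work goes in short steps, Python scripts to look and compute and a tool call to move; the robot and the scene stay as the last step left them, time stands still between calls to the robot, and variables do not carry over. Pictures are saved under pics/ and viewed, at most 10 in all, crops included, and the job is handed in when it is done.

Besides the shell and the picture viewer there is one more tool, called as name(argument=value, ...) on one line, values as JSON. apply_moves: Moves the arm, as the interface text tells. Shifts and turns lie within -1 to 1; 1 stands for 0.025 m of shift or 0.1 rad of turn. Its arguments: {"type":"object","properties":{"moves":{"type":"array","items":{"type":"object","properties":{"wx":{"type":"number"},"wy":{"type":"number"},"wz":{"type":"number"},"tx":{"type":"number"},"ty":{"type":"number"},"tz":{"type":"number"},"grip":{"type":"number"}}}},"force":{"type":"number"}},"required":["moves"]}

```bash
ls; mkdir -p pics; python3 - <<'E'
from rig import *
import cv2
s=get_state();print(s['eef_pos'],s['ee_rot'],s['finger_gap'],hold_point_z)
for n in('scene','top'):
    im=capture(n);cv2.imwrite(f'pics/{n}0.png',cv2.cvtColor(im,cv2.COLOR_RGB2BGR))
    c=get_calibration(n);print(n,c)
E
```

```text
pics
[0.15233268 0.63115825 0.23023867] [ 1.18079109e-01  9.93003681e-01 -9.95211202e-04 -1.52880809e-04] 0.08546085507418909 0.0187
scene {'camera_matrix': array([[449.86825428,   0.        , 259.69924326],
       [  0.        , 449.86825428, 190.427034  ],
       [  0.        ,   0.        ,   1.        ]]), 'R': array([[-0.28034686,  0.95985551,  0.0091119 ],
       [ 0.81172804,  0.24212832, -0.53148045],
       [-0.51235069, -0.1416025 , -0.84702155]]), 't': array([ 0.22844348, -0.34776029,  1.19502657])}
top {'camera_matrix': array([[386.34321656,   0.        , 259.57435162],
       [  0.        , 386.34321656, 185.94772444],
       [  0.        ,   0.        ,   1.        ]]), 'R': array([[ 0.02312495, -0.99952591,  0.02032712],
       [-0.99906395, -0.02384821, -0.0360899 ],
       [ 0.03655756, -0.01947352, -0.9991418 ]]), 't': array([-0.11709631,  0.4727331 ,  0.74683725])}
```

View pics/top0.png

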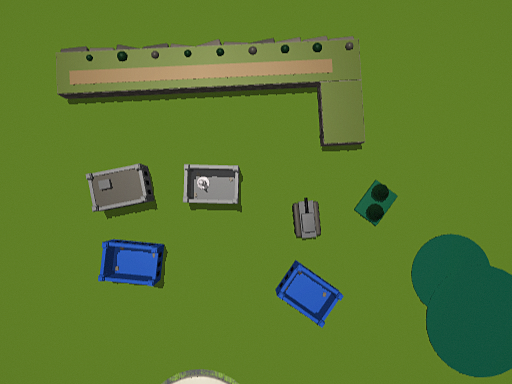

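View pics/scene0.png

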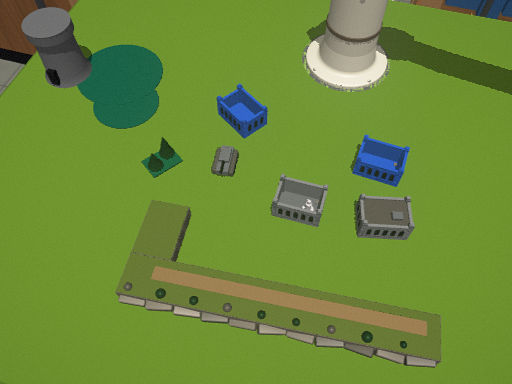

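```bash
cat > h.py <<'E'
from rig import *
import cv2,numpy as np
def ray(n,uv,z):
    c=get_calibration(n);R=c['R'];t=c['t'];C=-R.T@t
    uv=np.atleast_2d(np.asarray(uv,float))
    d=np.c_[uv,np.ones(len(uv))]@np.linalg.inv(c['camera_matrix']).T@R
    return (C+d*((z-C[2])/d[:,2])[:,None])[:,:2]
def proj(n,X):
    c=get_calibration(n);p=(np.atleast_2d(X)@c['R'].T+c['t'])@c['camera_matrix'].T
    return p[:,:2]/p[:,2:]
E
python3 - <<'E'
from h import *
im=cv2.imread('pics/top0.png')
a=cv2.resize(im[35:155,170:370],None,fx=4,fy=4,interpolation=cv2.INTER_CUBIC)
b=cv2.resize(im[155:215,170:270],None,fx=4,fy=4,interpolation=cv2.INTER_CUBIC)
cv2.imwrite('pics/crop_a.png',np.vstack([a,np.hstack([b,0*b])])[:600][:,:800])
hsv=cv2.cvtColor(im,cv2.COLOR_BGR2HSV)
m=((hsv[...,1]<60)&(hsv[...,2]>50)).astype('uint8');m[:150]=0;m[220:]=0
cs,_=cv2.findContours(m,0,2)
for c in cs:
    if cv2.contourArea(c)>100:
        r=cv2.minAreaRect(c);bx=cv2.boxPoints(r);print(r,'\n',bx,'\n',ray('top',bx,.058))
c=get_calibration('top');print(-c['R'].T@c['t'])
E
```

```text
((306.0, 209.5), (24.0, 19.0), 0.0) 
 [[294. 219.]
 [294. 200.]
 [318. 200.]
 [318. 219.]] 
 [[ 0.41455455 -0.16943978]
 [ 0.44931127 -0.16874773]
 [ 0.45033253 -0.21289953]
 [ 0.41553008 -0.21351403]]
((210.68858337402344, 183.7589569091797), (54.86612319946289, 38.58380126953125), 1.1691392660140991) 
 [[182.8676  202.4871 ]
 [183.65486 163.91133]
 [238.50957 165.0308 ]
 [237.7223  203.60658]] 
 [[ 0.44008666  0.03411372]
 [ 0.51060664  0.03481355]
 [ 0.51105729 -0.06548149]
 [ 0.4403399  -0.06581841]]
((119.03846740722656, 186.69229125976562), (39.02710723876953, 62.16880798339844), 78.69007110595703) 
 [[ 84.73078 173.65382]
 [145.6923  161.46153]
 [153.34616 199.73076]
 [ 92.38463 211.92305]] 
 [[0.48836394 0.21343882]
 [0.5133625  0.10400109]
 [0.44386723 0.08779532]
 [0.4192461  0.19695918]]
[ 0.44769589 -0.09122341  0.76563744]
```

View pics/crop_a.png

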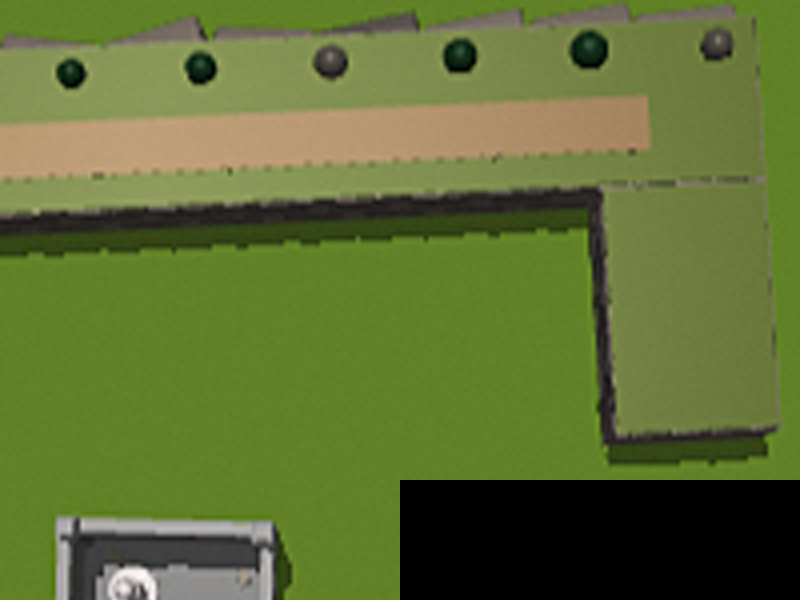

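```bash
python3 - <<'E'
from h import *
im=cv2.imread('pics/top0.png').astype(float)
g=im[...,1]
def sub(p,thr,seq): # first crossing below thr along seq of (val)
    for i in range(1,len(p)):
        if p[i]<thr<=p[i-1]: return seq[i-1]+(p[i-1]-thr)/(p[i-1]-p[i])*(seq[i]-seq[i-1])
def fit(P):
    for _ in range(4):
        c=P.mean(0);u,s,v=np.linalg.svd(P-c);r=(P-c)@v[1];k=abs(r)<=max(.0008,2*r.std());P=P[k]
    return c,v[0],len(P),r.std()
L=[];
for u in range(80,316,2):
    r0=int(96-(u-80)*.045)-10
    s=np.arange(r0,r0+20);y=sub(g[s,u],85,s)
    if y:L.append((u,y))
S=[]
for r in range(90,138):
    s=np.arange(335,310,-1);x=sub(g[r,s],85,s)
    if x:S.append((x,r))
cl,dl,n,e=fit(ray('top',L,.035));cs,ds,m,f=fit(ray('top',S,.035))
dl*=np.sign(dl[1]);ds*=np.sign(ds[0])
A=np.c_[dl,-ds];k=np.linalg.solve(A,cs-cl);O=cl+k[0]*dl
yl=np.arctan2(-dl[0],dl[1]);ys=np.arctan2(ds[1],ds[0])
print(n,e,m,f,'corner',O,'yaw',yl,ys)
R=np.array([[np.cos(yl),-np.sin(yl)],[np.sin(yl),np.cos(yl)]])
print('target',O+R@[-.035,.05],'short end',O+R@[-.12,0], 'ruin in board',R.T@(np.array([.4755,-.0155])-O))
# roofed house, other extents
hsv=cv2.cvtColor(im.astype('uint8'),cv2.COLOR_BGR2HSV)
print('blue',)
b=cv2.inRange(hsv,(100,120,60),(130,255,255));
for c in cv2.findContours(b,0,2)[0]:
    if cv2.contourArea(c)>100: print(ray('top',cv2.boxPoints(cv2.minAreaRect(c)),.058).round(3).tolist())
# scene check of ruin and corner
print(proj('scene',[[*O,.035],[.5755-.1,-.0155,.0],[.44,.0345,.058],[.511,-.0655,.058]]))
w=((hsv[...,1]<30)&(hsv[...,2]>200));w[:160]=0;w[210:]=0;ys_,xs=np.nonzero(w);print('fig',ray('top',[[xs.mean(),ys_.mean()]],.03))
E
```

```text
114 0.0004476639921018682 44 0.00038885836424382104 corner [ 0.6778747  -0.21578985] yaw 0.07625230292549336 0.08149862789932823
target [ 0.63916748 -0.16860138] short end [ 0.55822339 -0.22493126] ruin in board [-0.18652887  0.21512443]
blue
[[0.281, -0.132], [0.341, -0.173], [0.279, -0.264], [0.22, -0.223]]
[[0.297, 0.183], [0.373, 0.178], [0.364, 0.067], [0.288, 0.072]]
[[170.42576411 260.21051548]
 [297.56294797 206.68543865]
 [327.86609199 184.0039425 ]
 [271.20282203 200.67335068]]
fig [[0.48101641 0.00295241]]
```

apply_moves(moves=[{"wz": -0.787}, {"wz": -0.787}, {"wz": -0.787}, {"wz": -0.787}, {"tx": -0.85, "ty": -0.93}, {"tx": -0.85, "ty": -0.93}, {"tx": -0.85, "ty": -0.93}, {"tx": -0.85, "ty": -0.93}, {"tx": -0.85, "ty": -0.93}, {"tx": -0.85, "ty": -0.93}])

```text
schema error: expected keys wx, wy, wz, tx, ty, tz, grip
```

apply_moves(moves=[{"tx": -0.85, "ty": -0.93}, {"tx": -0.85, "ty": -0.93}, {"tx": -0.85, "ty": -0.93}, {"tx": -0.85, "ty": -0.93}, {"tx": -0.85, "ty": -0.93}, {"tx": -0.85, "ty": -0.93}, {"tx": -0.85, "ty": -0.93}, {"grip": -0.35}, {"grip": -0.35}, {"grip": -0.35}])

```text
schema error: expected keys wx, wy, wz, tx, ty, tz, grip
```

apply_moves(moves=[{"wx": 0, "wy": 0, "wz": -0.787, "tx": 0, "ty": 0, "tz": 0, "grip": -0.35}, {"wx": 0, "wy": 0, "wz": -0.787, "tx": 0, "ty": 0, "tz": 0, "grip": -0.35}, {"wx": 0, "wy": 0, "wz": -0.787, "tx": 0, "ty": 0, "tz": 0, "grip": -0.35}, {"wx": 0, "wy": 0, "wz": -0.787, "tx": 0, "ty": 0, "tz": 0, "grip": -0.35}, {"wx": 0, "wy": 0, "wz": 0, "tx": -0.85, "ty": -0.93, "tz": 0, "grip": -0.35}, {"wx": 0, "wy": 0, "wz": 0, "tx": -0.85, "ty": -0.93, "tz": 0, "grip": -0.35}, {"wx": 0, "wy": 0, "wz": 0, "tx": -0.85, "ty": -0.93, "tz": 0, "grip": -0.35}, {"wx": 0, "wy": 0, "wz": 0, "tx": -0.85, "ty": -0.93, "tz": 0, "grip": -0.35}, {"wx": 0, "wy": 0, "wz": 0, "tx": -0.85, "ty": -0.93, "tz": 0, "grip": -0.35}, {"wx": 0, "wy": 0, "wz": 0, "tx": -0.85, "ty": -0.93, "tz": 0, "grip": -0.35}])

```text
time_s: 0.93
eef_pos: [0.2913, 0.5012, 0.2309]
ee_rot: [-0.039, 0.999, -0.0, -0.0]
force: [-0.1, -0.1, -0.2]
finger_gap: 0.0577
grip_force: 0.0
```

apply_moves(moves=[{"wx": 0, "wy": 0, "wz": 0, "tx": -0.85, "ty": -0.93, "tz": 0, "grip": -0.35}, {"wx": 0, "wy": 0, "wz": 0, "tx": -0.85, "ty": -0.93, "tz": 0, "grip": -0.35}, {"wx": 0, "wy": 0, "wz": 0, "tx": -0.85, "ty": -0.93, "tz": 0, "grip": -0.35}, {"wx": 0, "wy": 0, "wz": 0, "tx": -0.85, "ty": -0.93, "tz": 0, "grip": -0.35}, {"wx": 0, "wy": 0, "wz": 0, "tx": -0.85, "ty": -0.93, "tz": 0, "grip": -0.35}, {"wx": 0, "wy": 0, "wz": 0, "tx": -0.85, "ty": -0.93, "tz": 0, "grip": -0.35}, {"wx": 0, "wy": 0, "wz": 0, "tx": -0.85, "ty": -0.93, "tz": 0, "grip": -0.35}, {"wx": 0, "wy": 0, "wz": 0, "tx": 0, "ty": 0, "tz": 0, "grip": -0.35}, {"wx": 0, "wy": 0, "wz": 0, "tx": 0, "ty": 0, "tz": 0, "grip": -0.35}])

```text
time_s: 1.68
eef_pos: [0.4532, 0.3495, 0.2307]
ee_rot: [-0.036, 0.999, -0.001, -0.0]
force: [0.4, 0.8, -0.3]
finger_gap: 0.0577
grip_force: 0.0
```

apply_moves(moves=[{"wx": 0, "wy": 0, "wz": 0, "tx": 0.1, "ty": -0.976, "tz": 0, "grip": -0.35}, {"wx": 0, "wy": 0, "wz": 0, "tx": 0.1, "ty": -0.976, "tz": 0, "grip": -0.35}, {"wx": 0, "wy": 0, "wz": 0, "tx": 0.1, "ty": -0.976, "tz": 0, "grip": -0.35}, {"wx": 0, "wy": 0, "wz": 0, "tx": 0.1, "ty": -0.976, "tz": 0, "grip": -0.35}, {"wx": 0, "wy": 0, "wz": 0, "tx": 0.1, "ty": -0.976, "tz": 0, "grip": -0.35}, {"wx": 0, "wy": 0, "wz": 0, "tx": 0.1, "ty": -0.976, "tz": 0, "grip": -0.35}, {"wx": 0, "wy": 0, "wz": 0, "tx": 0.1, "ty": -0.976, "tz": 0, "grip": -0.35}, {"wx": 0, "wy": 0, "wz": 0, "tx": 0.1, "ty": -0.976, "tz": 0, "grip": -0.35}, {"wx": 0, "wy": 0, "wz": 0, "tx": 0.1, "ty": -0.976, "tz": 0, "grip": -0.35}, {"wx": 0, "wy": 0, "wz": 0, "tx": 0.1, "ty": -0.976, "tz": 0, "grip": -0.35}])

```text
time_s: 2.52
eef_pos: [0.4446, 0.1072, 0.2312]
ee_rot: [-0.04, 0.999, 0.0, -0.0]
force: [0.2, -0.5, -0.2]
finger_gap: 0.0573
grip_force: 0.0
```

apply_moves(moves=[{"wx": 0, "wy": 0, "wz": 0, "tx": 0.36, "ty": -0.976, "tz": 0, "grip": -0.35}, {"wx": 0, "wy": 0, "wz": 0, "tx": 0.36, "ty": -0.976, "tz": 0, "grip": -0.35}, {"wx": 0, "wy": 0, "wz": 0, "tx": 0.36, "ty": -0.976, "tz": 0, "grip": -0.35}, {"wx": 0, "wy": 0, "wz": 0, "tx": 0.36, "ty": -0.976, "tz": 0, "grip": -0.35}, {"wx": 0, "wy": 0, "wz": 0, "tx": 0.36, "ty": -0.976, "tz": 0, "grip": -0.35}, {"wx": 0, "wy": 0, "wz": 0, "tx": 0, "ty": 0, "tz": 0.9, "grip": -0.35}, {"wx": 0, "wy": 0, "wz": 0, "tx": 0, "ty": 0, "tz": 0.9, "grip": -0.35}, {"wx": 0, "wy": 0, "wz": 0, "tx": 0, "ty": 0, "tz": 0.9, "grip": -0.35}, {"wx": 0, "wy": 0, "wz": 0, "tx": 0, "ty": 0, "tz": 0.9, "grip": -0.35}, {"wx": 0, "wy": 0, "wz": 0, "tx": 0, "ty": 0, "tz": 0.9, "grip": -0.35}])

```text
time_s: 3.35
eef_pos: [0.41, -0.0168, 0.1179]
ee_rot: [-0.04, 0.999, 0.0, 0.0]
force: [0.3, 0.2, -0.3]
finger_gap: 0.0577
grip_force: 0.0
```

apply_moves(moves=[{"wx": 0, "wy": 0, "wz": 0, "tx": 0, "ty": 0, "tz": 0.8, "grip": -0.35}, {"wx": 0, "wy": 0, "wz": 0, "tx": 0, "ty": 0, "tz": 0.8, "grip": -0.35}, {"wx": 0, "wy": 0, "wz": 0, "tx": 0, "ty": 0, "tz": 0.8, "grip": -0.35}, {"wx": 0, "wy": 0, "wz": 0, "tx": 0, "ty": 0, "tz": 0.8, "grip": -0.35}, {"wx": 0, "wy": 0, "wz": 0, "tx": 0, "ty": 0, "tz": 0.6, "grip": -0.35}, {"wx": 0, "wy": 0, "wz": 0, "tx": 0, "ty": 0, "tz": 0.3, "grip": -0.35}, {"wx": 0, "wy": 0, "wz": 0, "tx": -0.1, "ty": 0, "tz": 0, "grip": -0.35}, {"wx": 0, "wy": 0, "wz": 0, "tx": -0.1, "ty": 0, "tz": 0, "grip": -0.35}, {"wx": 0, "wy": 0, "wz": 0, "tx": -0.1, "ty": 0, "tz": 0, "grip": -0.35}])

```text
time_s: 4.1
eef_pos: [0.4187, -0.0172, 0.0171]
ee_rot: [-0.039, 0.999, 0.0, 0.001]
force: [0.4, 0.0, -0.4]
finger_gap: 0.0579
grip_force: 0.0
```

```bash
python3 - <<'E'
from h import *
im=capture('top')[...,::-1].copy()
cv2.imwrite('pics/t1.png',cv2.resize(im[30:240,80:340],None,fx=3,fy=2.8,interpolation=cv2.INTER_CUBIC))
s=get_state();print(s['eef_pos'],s['force'])
E
```

```text
[ 0.41970974 -0.01726731  0.0173257 ] [1.95668749 0.7140199  0.41272458]
```

View pics/t1.png

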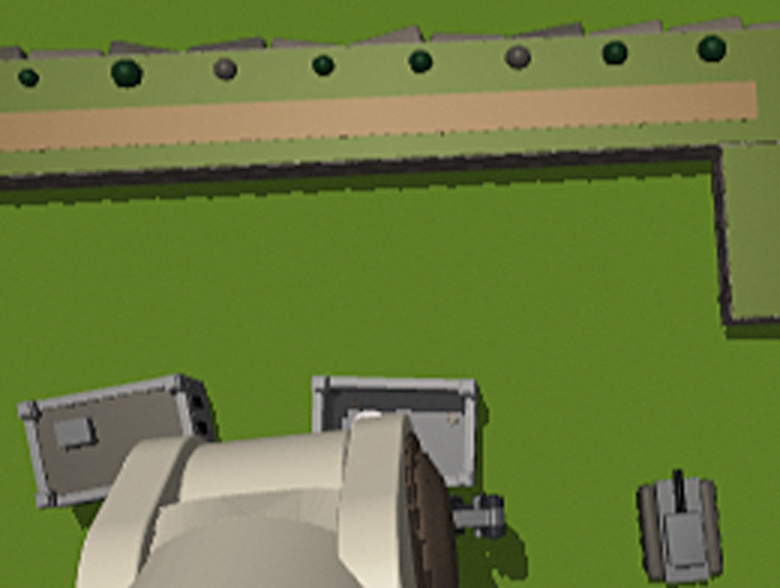

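apply_moves(moves=[{"wx": 0, "wy": 0, "wz": 0, "tx": -0.08, "ty": 0, "tz": 0.12, "grip": -0.35}, {"wx": 0, "wy": 0, "wz": 0, "tx": -0.1, "ty": 0, "tz": 0.12, "grip": -0.35}, {"wx": 0, "wy": 0, "wz": 0, "tx": -0.1, "ty": 0, "tz": 0, "grip": -0.35}, {"wx": 0, "wy": 0, "wz": 0, "tx": -0.1, "ty": 0, "tz": 0, "grip": -0.35}, {"wx": 0, "wy": 0, "wz": 0, "tx": -0.1, "ty": 0, "tz": 0, "grip": -0.35}, {"wx": 0, "wy": 0, "wz": 0, "tx": -0.1, "ty": 0, "tz": 0, "grip": -0.35}, {"wx": 0, "wy": 0, "wz": 0, "tx": -0.1, "ty": 0, "tz": 0, "grip": -0.35}, {"wx": 0, "wy": 0, "wz": 0, "tx": -0.12, "ty": 0, "tz": 0, "grip": -0.35}, {"wx": 0, "wy": 0, "wz": 0, "tx": -0.15, "ty": 0, "tz": 0, "grip": -0.35}, {"wx": 0, "wy": 0, "wz": 0, "tx": -0.15, "ty": 0, "tz": 0, "grip": -0.35}])

```text
time_s: 4.98
eef_pos: [0.4452, -0.0154, 0.0102]
ee_rot: [-0.039, 0.999, 0.0, -0.0]
force: [-1.5, -0.1, -0.7]
finger_gap: 0.0576
grip_force: 0.7
```

apply_moves(moves=[{"wx": 0, "wy": 0, "wz": 0, "tx": -0.2, "ty": 0, "tz": 0, "grip": -0.35}, {"wx": 0, "wy": 0, "wz": 0, "tx": -0.2, "ty": 0, "tz": 0, "grip": -0.35}, {"wx": 0, "wy": 0, "wz": 0, "tx": -0.2, "ty": 0, "tz": 0, "grip": -0.35}, {"wx": 0, "wy": 0, "wz": 0, "tx": -0.2, "ty": 0, "tz": 0, "grip": -0.35}, {"wx": 0, "wy": 0, "wz": 0, "tx": -0.2, "ty": 0, "tz": 0, "grip": -0.35}, {"wx": 0, "wy": 0, "wz": 0, "tx": -0.2, "ty": 0, "tz": 0, "grip": -0.35}, {"wx": 0, "wy": 0, "wz": 0, "tx": -0.2, "ty": 0, "tz": 0, "grip": -0.35}, {"wx": 0, "wy": 0, "wz": 0, "tx": -0.2, "ty": 0, "tz": 0, "grip": -0.35}, {"wx": 0, "wy": 0, "wz": 0, "tx": -0.2, "ty": 0, "tz": 0, "grip": -0.35}, {"wx": 0, "wy": 0, "wz": 0, "tx": -0.15, "ty": 0, "tz": 0, "grip": -0.35}])

```text
time_s: 5.82
eef_pos: [0.4944, -0.0117, 0.0103]
ee_rot: [-0.039, 0.999, 0.0, 0.0]
force: [-2.2, -0.6, 0.7]
finger_gap: 0.0578
grip_force: 1.0
```

```bash
python3 - <<'E'
from h import *
im=capture('top')[...,::-1].copy()
sc=capture('scene')[...,::-1].copy()
cv2.imwrite('pics/t2.png',np.vstack([cv2.resize(im[40:190,110:370],None,fx=2,fy=2),cv2.resize(sc[150:300,130:390],None,fx=2,fy=2)]))
s=get_state();print(s['eef_pos'],s['force'],s['time_s'])
E
```

```text
[ 0.4950704  -0.01158397  0.01048404] [-0.3202403  -0.02347747  0.45699221] 5.9167
```

View pics/t2.png

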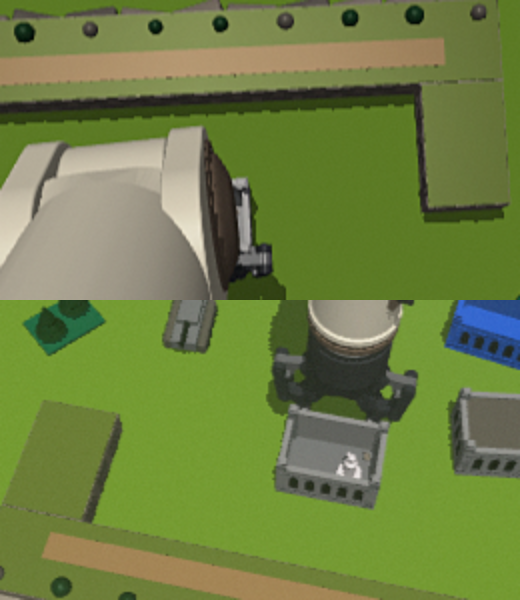

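apply_moves(moves=[{"wx": 0, "wy": 0, "wz": 0, "tx": -0.1, "ty": 0, "tz": 0, "grip": -0.35}, {"wx": 0, "wy": 0, "wz": 0, "tx": -0.2, "ty": 0, "tz": 0, "grip": -0.35}, {"wx": 0, "wy": 0, "wz": 0, "tx": -0.2, "ty": 0, "tz": 0, "grip": -0.35}, {"wx": 0, "wy": 0, "wz": 0, "tx": -0.2, "ty": 0, "tz": 0, "grip": -0.35}, {"wx": 0, "wy": 0, "wz": 0, "tx": -0.2, "ty": 0, "tz": 0, "grip": -0.35}, {"wx": 0, "wy": 0, "wz": 0, "tx": -0.2, "ty": 0, "tz": 0, "grip": -0.35}, {"wx": 0, "wy": 0, "wz": 0, "tx": -0.2, "ty": 0, "tz": 0, "grip": -0.35}, {"wx": 0, "wy": 0, "wz": 0, "tx": -0.2, "ty": 0, "tz": 0, "grip": -0.35}, {"wx": 0, "wy": 0, "wz": 0, "tx": -0.2, "ty": 0, "tz": 0, "grip": -0.35}, {"wx": 0, "wy": 0, "wz": 0, "tx": -0.2, "ty": 0, "tz": 0, "grip": -0.35}])

```text
time_s: 6.75
eef_pos: [0.5415, -0.008, 0.0103]
ee_rot: [-0.039, 0.999, 0.0, -0.0]
force: [-2.0, -0.3, 1.2]
finger_gap: 0.0576
grip_force: 1.1
```

apply_moves(moves=[{"wx": 0, "wy": 0, "wz": 0, "tx": -0.2, "ty": 0, "tz": 0, "grip": -0.35}, {"wx": 0, "wy": 0, "wz": 0, "tx": -0.2, "ty": 0, "tz": 0, "grip": -0.35}, {"wx": 0, "wy": 0, "wz": 0, "tx": -0.2, "ty": 0, "tz": 0, "grip": -0.35}, {"wx": 0, "wy": 0, "wz": 0, "tx": -0.2, "ty": 0, "tz": 0, "grip": -0.35}, {"wx": 0, "wy": 0, "wz": 0, "tx": -0.12, "ty": 0, "tz": 0, "grip": -0.35}, {"wx": 0, "wy": 0, "wz": 0, "tx": -0.06, "ty": 0, "tz": 0, "grip": -0.35}, {"wx": 0, "wy": 0, "wz": 0, "tx": 0, "ty": 0, "tz": 0, "grip": -0.35}, {"wx": 0, "wy": 0, "wz": 0, "tx": 0.4, "ty": 0, "tz": 0, "grip": -0.35}, {"wx": 0, "wy": 0, "wz": 0, "tx": 0.8, "ty": 0, "tz": 0, "grip": -0.35}, {"wx": 0, "wy": 0, "wz": 0, "tx": 0, "ty": 0, "tz": -0.4, "grip": -0.35}])

```text
time_s: 7.58
eef_pos: [0.5294, -0.009, 0.0183]
ee_rot: [-0.039, 0.999, -0.0, -0.004]
force: [-2.5, 0.4, -0.2]
finger_gap: 0.0577
grip_force: 0.0
```

apply_moves(moves=[{"wx": 0, "wy": 0, "wz": 0, "tx": 0, "ty": 0, "tz": -0.9, "grip": -0.35}, {"wx": 0, "wy": 0, "wz": 0, "tx": 0, "ty": 0, "tz": -0.9, "grip": -0.35}, {"wx": 0, "wy": 0, "wz": 0, "tx": 0, "ty": 0, "tz": -0.9, "grip": -0.35}, {"wx": 0, "wy": 0, "wz": 0, "tx": 0, "ty": 0, "tz": -0.9, "grip": 0.23}, {"wx": 0, "wy": 0, "wz": 0, "tx": -0.85, "ty": 0.9, "tz": -0.5, "grip": 0.23}, {"wx": 0, "wy": 0, "wz": 0, "tx": -0.85, "ty": 0.9, "tz": 0, "grip": 0.23}, {"wx": 0, "wy": 0, "wz": 0, "tx": -0.85, "ty": 0.9, "tz": 0, "grip": 0.23}, {"wx": 0, "wy": 0, "wz": 0, "tx": -0.85, "ty": 0.9, "tz": 0, "grip": 0.23}, {"wx": 0, "wy": 0, "wz": 0.982, "tx": 0, "ty": 0, "tz": 0, "grip": 0.23}, {"wx": 0, "wy": 0, "wz": 0.982, "tx": 0, "ty": 0, "tz": 0, "grip": 0.23}])

```text
time_s: 8.42
eef_pos: [0.614, 0.0909, 0.1232]
ee_rot: [0.059, 0.998, 0.001, 0.001]
force: [0.5, -1.0, -0.5]
finger_gap: 0.033
grip_force: 0.0
```

apply_moves(moves=[{"wx": 0, "wy": 0, "wz": 0.982, "tx": 0, "ty": 0, "tz": 0, "grip": 0.23}, {"wx": 0, "wy": 0, "wz": 0.982, "tx": 0, "ty": 0, "tz": 0, "grip": 0.23}, {"wx": 0, "wy": 0, "wz": 0.982, "tx": 0, "ty": 0, "tz": 0, "grip": 0.23}, {"wx": 0, "wy": 0, "wz": 0.982, "tx": 0, "ty": 0, "tz": 0, "grip": 0.23}, {"wx": 0, "wy": 0, "wz": 0.982, "tx": 0, "ty": 0, "tz": 0, "grip": 0.23}, {"wx": 0, "wy": 0, "wz": 0.982, "tx": 0, "ty": 0, "tz": 0, "grip": 0.23}, {"wx": 0, "wy": 0, "wz": 0.982, "tx": 0, "ty": 0, "tz": 0, "grip": 0.23}, {"wx": 0, "wy": 0, "wz": 0.982, "tx": 0, "ty": 0, "tz": 0, "grip": 0.23}, {"wx": 0, "wy": 0, "wz": 0.982, "tx": 0, "ty": 0, "tz": 0, "grip": 0.23}, {"wx": 0, "wy": 0, "wz": 0.982, "tx": 0, "ty": 0, "tz": 0, "grip": 0.23}])

```text
time_s: 9.25
eef_pos: [0.613, 0.0879, 0.1232]
ee_rot: [0.525, 0.851, 0.0, 0.0]
force: [0.2, 1.2, 0.4]
finger_gap: 0.0328
grip_force: 0.0
```

apply_moves(moves=[{"wx": 0, "wy": 0, "wz": 0.982, "tx": 0, "ty": 0, "tz": 0, "grip": 0.23}, {"wx": 0, "wy": 0, "wz": 0.982, "tx": 0, "ty": 0, "tz": 0, "grip": 0.23}, {"wx": 0, "wy": 0, "wz": 0.982, "tx": 0, "ty": 0, "tz": 0, "grip": 0.23}, {"wx": 0, "wy": 0, "wz": 0.982, "tx": 0, "ty": 0, "tz": 0, "grip": 0.23}, {"wx": 0, "wy": 0, "wz": 0, "tx": 0, "ty": 0, "tz": 0, "grip": 0.23}])

```text
time_s: 9.67
eef_pos: [0.613, 0.0881, 0.1232]
ee_rot: [0.68, 0.733, 0.0, 0.0]
force: [-0.5, 0.0, -0.0]
finger_gap: 0.0329
grip_force: 0.0
```

```bash
cat >> h.py <<'E'
O=np.array([.678,-.2158]);YB=.078
RB=np.array([[np.cos(YB),-np.sin(YB)],[np.sin(YB),np.cos(YB)]])
def tob(p): return (np.atleast_2d(p)-O)@RB
def tcp():
    s=get_state();q=s['ee_rot'];a=2*np.arctan2(q[0],q[1])
    print('tcp board',tob(s['eef_pos'][:2]).round(4),'z',s['eef_pos'][2].round(4),'tooly ang wrt Xb deg',np.degrees(np.pi/2-a-YB).round(2),'gap',s['finger_gap'],'F',s['force'].round(1),'t',s['time_s'])
E
python3 - <<'E'
from h import *
im=capture('top')[...,::-1].copy()
sc=capture('scene')[...,::-1].copy()
cv2.imwrite('pics/t3.png',np.vstack([cv2.resize(im[40:190,110:370],None,fx=2,fy=2),cv2.resize(sc[150:300,130:390],None,fx=2,fy=2)]))
tcp();print(get_state()['joint_pos'])
hsv=cv2.cvtColor(im,cv2.COLOR_BGR2HSV)
m=((hsv[...,1]<60)&(hsv[...,2]>50)).astype('uint8')
for c in cv2.findContours(m,0,2)[0]:
    if cv2.contourArea(c)>100:
        bx=cv2.boxPoints(cv2.minAreaRect(c));print(tob(ray('top',bx,.058)).round(4).tolist())
E
```

```text
tcp board [[-0.041  0.308]] z 0.1231 tooly ang wrt Xb deg 0.17 gap 0.03323210429341689 F [-0.8  0.3 -0.3] t 9.7667
[-0.346887    0.53853234  0.21508066  1.73756624 -0.14251725  0.88031378
  0.0105166 ]
[[-0.5387, 0.3149], [-0.514, 0.3138], [-0.5213, 0.1994], [-0.546, 0.2007]]
[[-0.2277, 0.0677], [-0.2257, 0.0227], [-0.293, 0.02], [-0.2949, 0.0649]]
[[-0.155, 0.4424], [-0.1392, 0.3308], [-0.2105, 0.3204], [-0.226, 0.4317]]
[[-0.0322, 0.3718], [-0.0304, 0.3567], [-0.0726, 0.3516], [-0.0744, 0.3667]]
[[-0.0141, 0.2689], [-0.0133, 0.1677], [-0.0936, 0.1674], [-0.0942, 0.2683]]
[[0.1725, 0.5846], [0.1617, 0.3399], [-0.0767, 0.3502], [-0.0643, 0.592]]
```

View pics/t3.png

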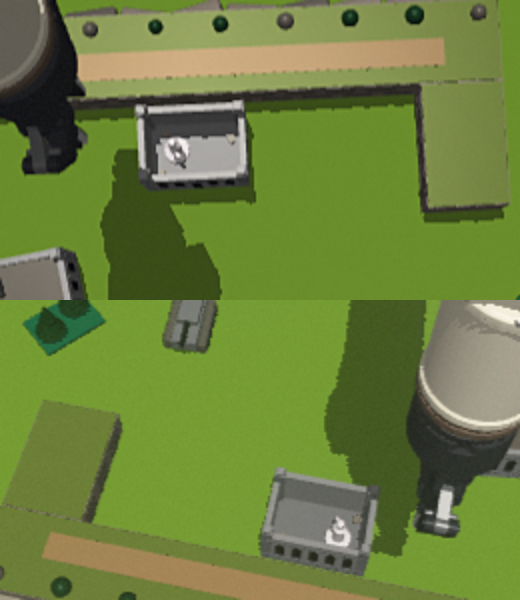

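apply_moves(moves=[{"wx": 0, "wy": 0, "wz": 0, "tx": 0, "ty": -0.32, "tz": 0.8, "grip": 0.23}, {"wx": 0, "wy": 0, "wz": 0, "tx": 0, "ty": 0, "tz": 0.9, "grip": 0.23}, {"wx": 0, "wy": 0, "wz": 0, "tx": 0, "ty": 0, "tz": 0.9, "grip": 0.23}, {"wx": 0, "wy": 0, "wz": 0, "tx": 0, "ty": 0, "tz": 0.9, "grip": 0.23}, {"wx": 0, "wy": 0, "wz": 0, "tx": 0, "ty": 0, "tz": 0.6, "grip": 0.23}, {"wx": 0, "wy": 0, "wz": 0, "tx": -0.1, "ty": 0, "tz": 0.36, "grip": 0.23}, {"wx": 0, "wy": 0, "wz": 0, "tx": -0.2, "ty": 0, "tz": 0, "grip": 0.23}, {"wx": 0, "wy": 0, "wz": 0, "tx": -0.2, "ty": 0, "tz": 0, "grip": 0.23}, {"wx": 0, "wy": 0, "wz": 0, "tx": -0.2, "ty": 0, "tz": 0, "grip": 0.23}, {"wx": 0, "wy": 0, "wz": 0, "tx": -0.1, "ty": 0, "tz": 0, "grip": 0.23}])

```text
time_s: 10.6
eef_pos: [0.6081, 0.0657, 0.0127]
ee_rot: [0.68, 0.734, 0.001, 0.001]
force: [0.4, 0.6, -0.3]
finger_gap: 0.0332
grip_force: 0.0
```

```bash
python3 -c "
from h import *
tcp()"
```

```text
tcp board [[-0.0477  0.2861]] z 0.0127 tooly ang wrt Xb deg -0.09 gap 0.033199177300601505 F [ 0.4  0.6 -0.3] t 10.6
```

apply_moves(moves=[{"wx": 0, "wy": 0, "wz": 0, "tx": -0.1, "ty": 0, "tz": 0, "grip": 0.23}, {"wx": 0, "wy": 0, "wz": 0, "tx": -0.1, "ty": 0, "tz": 0, "grip": 0.23}, {"wx": 0, "wy": 0, "wz": 0, "tx": -0.1, "ty": 0, "tz": 0, "grip": 0.23}, {"wx": 0, "wy": 0, "wz": 0, "tx": -0.1, "ty": 0, "tz": 0, "grip": 0.23}, {"wx": 0, "wy": 0, "wz": 0, "tx": -0.15, "ty": 0, "tz": 0, "grip": 0.23}, {"wx": 0, "wy": 0, "wz": 0, "tx": -0.2, "ty": 0, "tz": 0, "grip": 0.23}, {"wx": 0, "wy": 0, "wz": 0, "tx": -0.2, "ty": 0, "tz": 0, "grip": 0.23}, {"wx": 0, "wy": 0, "wz": 0, "tx": -0.2, "ty": 0, "tz": 0, "grip": 0.23}, {"wx": 0, "wy": 0, "wz": 0, "tx": -0.2, "ty": 0, "tz": 0, "grip": 0.23}, {"wx": 0, "wy": 0, "wz": 0, "tx": -0.2, "ty": 0, "tz": 0, "grip": 0.23}])

```text
time_s: 11.43
eef_pos: [0.6098, 0.0281, 0.0112]
ee_rot: [0.679, 0.734, -0.0, -0.0]
force: [-0.4, 2.8, 2.1]
finger_gap: 0.0331
grip_force: 1.4
```

apply_moves(moves=[{"wx": 0, "wy": 0, "wz": 0, "tx": -0.2, "ty": 0, "tz": 0, "grip": 0.23}, {"wx": 0, "wy": 0, "wz": 0, "tx": -0.2, "ty": 0, "tz": 0, "grip": 0.23}, {"wx": 0, "wy": 0, "wz": 0, "tx": -0.2, "ty": 0, "tz": 0, "grip": 0.23}, {"wx": 0, "wy": 0, "wz": 0, "tx": -0.2, "ty": 0, "tz": 0, "grip": 0.23}, {"wx": 0, "wy": 0, "wz": 0, "tx": -0.2, "ty": 0, "tz": 0, "grip": 0.23}, {"wx": 0, "wy": 0, "wz": 0, "tx": -0.2, "ty": 0, "tz": 0, "grip": 0.23}, {"wx": 0, "wy": 0, "wz": 0, "tx": -0.2, "ty": 0, "tz": 0, "grip": 0.23}, {"wx": 0, "wy": 0, "wz": 0, "tx": -0.2, "ty": 0, "tz": 0, "grip": 0.23}, {"wx": 0, "wy": 0, "wz": 0, "tx": -0.2, "ty": 0, "tz": 0, "grip": 0.23}, {"wx": 0, "wy": 0, "wz": 0, "tx": -0.15, "ty": 0, "tz": 0, "grip": 0.23}])

```text
time_s: 12.27
eef_pos: [0.6136, -0.0209, 0.0113]
ee_rot: [0.679, 0.734, -0.0, 0.0]
force: [-0.3, 2.9, 1.3]
finger_gap: 0.0329
grip_force: 1.3
```

```bash
python3 - <<'E'
from h import *
im=capture('top')[...,::-1].copy()
sc=capture('scene')[...,::-1].copy()
cv2.imwrite('pics/t4.png',np.vstack([cv2.resize(im[40:190,130:390],None,fx=2,fy=2),cv2.resize(sc[150:300,130:390],None,fx=2,fy=2)]))
tcp()
E
```

```text
tcp board [[-0.0491  0.1984]] z 0.0112 tooly ang wrt Xb deg -0.11 gap 0.03282794748057015 F [-0.3 -0.3  0.5] t 12.3667
```

View pics/t4.png

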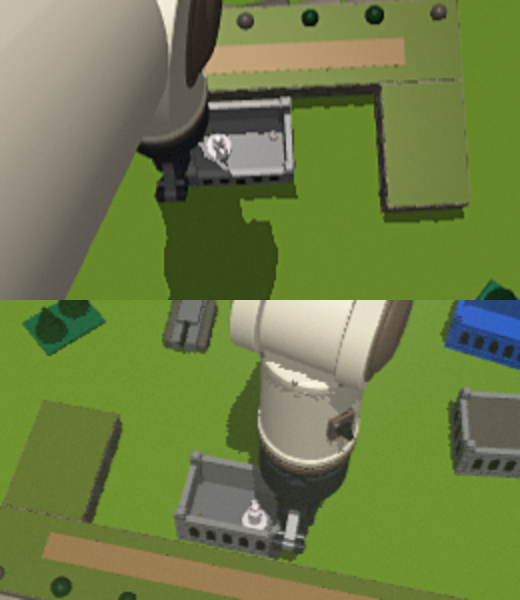

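apply_moves(moves=[{"wx": 0, "wy": 0, "wz": 0, "tx": -0.1, "ty": 0, "tz": 0, "grip": 0.23}, {"wx": 0, "wy": 0, "wz": 0, "tx": -0.2, "ty": 0, "tz": 0, "grip": 0.23}, {"wx": 0, "wy": 0, "wz": 0, "tx": -0.2, "ty": 0, "tz": 0, "grip": 0.23}, {"wx": 0, "wy": 0, "wz": 0, "tx": -0.2, "ty": 0, "tz": 0, "grip": 0.23}, {"wx": 0, "wy": 0, "wz": 0, "tx": -0.2, "ty": 0, "tz": 0, "grip": 0.23}, {"wx": 0, "wy": 0, "wz": 0, "tx": -0.2, "ty": 0, "tz": 0, "grip": 0.23}, {"wx": 0, "wy": 0, "wz": 0, "tx": -0.2, "ty": 0, "tz": 0, "grip": 0.23}, {"wx": 0, "wy": 0, "wz": 0, "tx": -0.2, "ty": 0, "tz": 0, "grip": 0.23}, {"wx": 0, "wy": 0, "wz": 0, "tx": -0.2, "ty": 0, "tz": 0, "grip": 0.23}, {"wx": 0, "wy": 0, "wz": 0, "tx": -0.2, "ty": 0, "tz": 0, "grip": 0.23}])

```text
time_s: 13.2
eef_pos: [0.6172, -0.0679, 0.0112]
ee_rot: [0.679, 0.734, -0.0, -0.0]
force: [-0.2, 1.4, -1.3]
finger_gap: 0.033
grip_force: 0.7
```

apply_moves(moves=[{"wx": 0, "wy": 0, "wz": 0, "tx": -0.2, "ty": 0, "tz": 0, "grip": 0.23}, {"wx": 0, "wy": 0, "wz": 0, "tx": -0.2, "ty": 0, "tz": 0, "grip": 0.23}, {"wx": 0, "wy": 0, "wz": 0, "tx": -0.2, "ty": 0, "tz": 0, "grip": 0.23}, {"wx": 0, "wy": 0, "wz": 0, "tx": -0.2, "ty": 0, "tz": 0, "grip": 0.23}, {"wx": 0, "wy": 0, "wz": 0, "tx": -0.2, "ty": 0, "tz": 0, "grip": 0.23}, {"wx": 0, "wy": 0, "wz": 0, "tx": -0.2, "ty": 0, "tz": 0, "grip": 0.23}, {"wx": 0, "wy": 0, "wz": 0, "tx": -0.1, "ty": 0, "tz": 0, "grip": 0.23}, {"wx": 0, "wy": 0, "wz": 0, "tx": -0.05, "ty": 0, "tz": 0, "grip": 0.23}, {"wx": 0, "wy": 0, "wz": 0, "tx": -0.05, "ty": 0, "tz": 0, "grip": 0.23}, {"wx": 0, "wy": 0, "wz": 0, "tx": -0.05, "ty": 0, "tz": 0, "grip": 0.23}])

```text
time_s: 14.03
eef_pos: [0.6201, -0.1029, 0.0113]
ee_rot: [0.679, 0.734, 0.0, -0.0]
force: [-0.3, 2.2, -0.9]
finger_gap: 0.0329
grip_force: 1.0
```

```bash
python3 - <<'E'
from h import *
tcp()
E
```

```text
tcp board [[-0.0489  0.1171]] z 0.0113 tooly ang wrt Xb deg 0.01 gap 0.03289486403699764 F [-0.3  2.2 -0.9] t 14.0333
```

6 mm more expected; creep 1.25 mm per row and watch the force.

apply_moves(moves=[{"wx": 0, "wy": 0, "wz": 0, "tx": -0.05, "ty": 0, "tz": 0, "grip": 0.23}, {"wx": 0, "wy": 0, "wz": 0, "tx": -0.05, "ty": 0, "tz": 0, "grip": 0.23}, {"wx": 0, "wy": 0, "wz": 0, "tx": -0.05, "ty": 0, "tz": 0, "grip": 0.23}, {"wx": 0, "wy": 0, "wz": 0, "tx": -0.04, "ty": 0, "tz": 0, "grip": 0.23}])

```text
time_s: 14.37
eef_pos: [0.6206, -0.1082, 0.0113]
ee_rot: [0.679, 0.734, 0.0, 0.0]
force: [0.0, 1.1, -0.1]
finger_gap: 0.0329
grip_force: 1.0
```

apply_moves(moves=[{"wx": 0, "wy": 0, "wz": 0, "tx": -0.04, "ty": 0, "tz": 0, "grip": 0.23}, {"wx": 0, "wy": 0, "wz": 0, "tx": -0.04, "ty": 0, "tz": 0, "grip": 0.23}])

```text
time_s: 14.53
eef_pos: [0.6207, -0.1088, 0.0113]
ee_rot: [0.679, 0.734, 0.0, -0.001]
force: [-1.4, 6.8, 2.4]
finger_gap: 0.0326
grip_force: 3.3
```

apply_moves(moves=[{"wx": 0, "wy": 0, "wz": 0, "tx": 0.3, "ty": 0, "tz": 0, "grip": 0.23}, {"wx": 0, "wy": 0, "wz": 0, "tx": 0.5, "ty": 0, "tz": 0, "grip": 0.23}, {"wx": 0, "wy": 0, "wz": 0, "tx": 0, "ty": 0, "tz": -0.9, "grip": 0.23}, {"wx": 0, "wy": 0, "wz": 0, "tx": 0, "ty": 0, "tz": -0.9, "grip": 0.23}, {"wx": 0, "wy": 0, "wz": 0, "tx": 0, "ty": 0, "tz": -0.9, "grip": 0.23}, {"wx": 0, "wy": 0, "wz": 0, "tx": 0, "ty": 0, "tz": -0.9, "grip": -0.05}, {"wx": 0, "wy": 0, "wz": 0, "tx": 0, "ty": 0, "tz": -0.9, "grip": -0.05}, {"wx": 0, "wy": 0, "wz": -0.982, "tx": 0, "ty": 0, "tz": 0, "grip": -0.05}, {"wx": 0, "wy": 0, "wz": -0.982, "tx": 0, "ty": 0, "tz": 0, "grip": -0.05}, {"wx": 0, "wy": 0, "wz": -0.982, "tx": 0, "ty": 0, "tz": 0, "grip": -0.05}])

```text
time_s: 15.37
eef_pos: [0.6195, -0.0896, 0.1246]
ee_rot: [0.562, 0.827, 0.0, 0.001]
force: [0.1, -1.0, -0.3]
finger_gap: 0.0451
grip_force: 0.0
```

apply_moves(moves=[{"wx": 0, "wy": 0, "wz": -0.982, "tx": 0, "ty": 0, "tz": 0, "grip": -0.05}, {"wx": 0, "wy": 0, "wz": -0.982, "tx": 0, "ty": 0, "tz": 0, "grip": -0.05}, {"wx": 0, "wy": 0, "wz": -0.982, "tx": 0, "ty": 0, "tz": 0, "grip": -0.05}, {"wx": 0, "wy": 0, "wz": -0.982, "tx": 0, "ty": 0, "tz": 0, "grip": -0.05}, {"wx": 0, "wy": 0, "wz": -0.982, "tx": 0, "ty": 0, "tz": 0, "grip": -0.05}, {"wx": 0, "wy": 0, "wz": -0.982, "tx": 0, "ty": 0, "tz": 0, "grip": -0.05}, {"wx": 0, "wy": 0, "wz": -0.982, "tx": 0, "ty": 0, "tz": 0, "grip": -0.05}, {"wx": 0, "wy": 0, "wz": -0.982, "tx": 0, "ty": 0, "tz": 0, "grip": -0.05}, {"wx": 0, "wy": 0, "wz": -0.982, "tx": 0, "ty": 0, "tz": 0, "grip": -0.05}, {"wx": 0, "wy": 0, "wz": -0.982, "tx": 0, "ty": 0, "tz": 0, "grip": -0.05}])

```text
time_s: 16.2
eef_pos: [0.619, -0.0898, 0.1237]
ee_rot: [0.106, 0.994, -0.0, 0.0]
force: [0.8, 0.0, 0.1]
finger_gap: 0.045
grip_force: 0.0
```

apply_moves(moves=[{"wx": 0, "wy": 0, "wz": -0.982, "tx": 0, "ty": 0, "tz": 0, "grip": -0.05}, {"wx": 0, "wy": 0, "wz": -0.982, "tx": 0, "ty": 0, "tz": 0, "grip": -0.05}, {"wx": 0, "wy": 0, "wz": -0.982, "tx": 0, "ty": 0, "tz": 0, "grip": -0.05}, {"wx": 0, "wy": 0, "wz": 0, "tx": 0.69, "ty": -0.76, "tz": 0, "grip": -0.05}, {"wx": 0, "wy": 0, "wz": 0, "tx": 0.69, "ty": -0.76, "tz": 0, "grip": -0.05}, {"wx": 0, "wy": 0, "wz": 0, "tx": 0.69, "ty": -0.76, "tz": 0, "grip": -0.05}, {"wx": 0, "wy": 0, "wz": 0, "tx": 0.69, "ty": -0.76, "tz": 0, "grip": -0.05}, {"wx": 0, "wy": 0, "wz": 0, "tx": 0, "ty": 0, "tz": 0, "grip": -0.05}])

```text
time_s: 16.87
eef_pos: [0.5521, -0.1773, 0.1234]
ee_rot: [-0.035, 0.999, -0.002, -0.002]
force: [-0.2, -1.4, 0.6]
finger_gap: 0.0448
grip_force: 0.0
```

```bash
python3 - <<'E'
from h import *
im=capture('top')[...,::-1].copy()
sc=capture('scene')[...,::-1].copy()
cv2.imwrite('pics/t5.png',np.vstack([cv2.resize(im[40:190,130:390],None,fx=2,fy=2),cv2.resize(sc[150:300,90:350],None,fx=2,fy=2)]))
tcp()
E
```

```text
tcp board [[-0.1187  0.0528]] z 0.1238 tooly ang wrt Xb deg 89.85 gap 0.045162961115213326 F [ 0.2  0.2 -0.1] t 16.9667
```

View pics/t5.png

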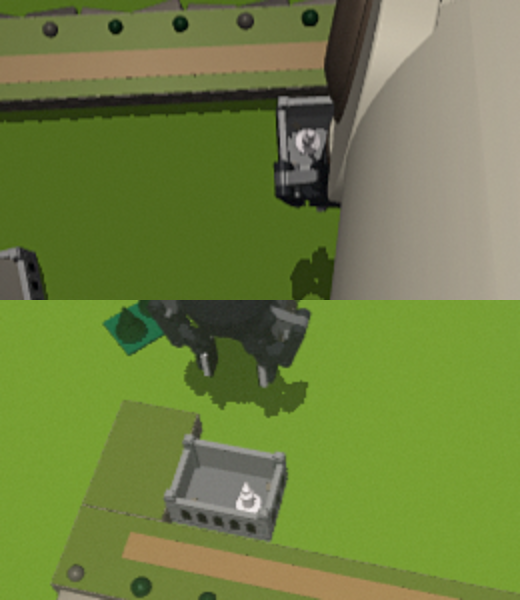

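apply_moves(moves=[{"wx": 0, "wy": 0, "wz": 0, "tx": 0, "ty": 0, "tz": 0.8, "grip": -0.05}, {"wx": 0, "wy": 0, "wz": 0, "tx": 0, "ty": 0, "tz": 0.9, "grip": -0.05}, {"wx": 0, "wy": 0, "wz": 0, "tx": 0, "ty": 0, "tz": 0.9, "grip": -0.05}, {"wx": 0, "wy": 0, "wz": 0, "tx": 0, "ty": 0, "tz": 0.9, "grip": -0.05}, {"wx": 0, "wy": 0, "wz": 0, "tx": 0, "ty": 0, "tz": 0.6, "grip": -0.05}, {"wx": 0, "wy": 0, "wz": 0, "tx": -0.15, "ty": 0, "tz": 0.4, "grip": -0.05}, {"wx": 0, "wy": 0, "wz": 0, "tx": -0.2, "ty": 0, "tz": 0, "grip": -0.05}, {"wx": 0, "wy": 0, "wz": 0, "tx": -0.2, "ty": 0, "tz": 0, "grip": -0.05}, {"wx": 0, "wy": 0, "wz": 0, "tx": -0.1, "ty": 0, "tz": 0, "grip": -0.05}, {"wx": 0, "wy": 0, "wz": 0, "tx": -0.1, "ty": 0, "tz": 0, "grip": -0.05}])

```text
time_s: 17.8
eef_pos: [0.577, -0.1697, 0.0127]
ee_rot: [-0.039, 0.999, -0.0, 0.001]
force: [-0.0, -0.5, -0.5]
finger_gap: 0.0446
grip_force: 0.0
```

apply_moves(moves=[{"wx": 0, "wy": 0, "wz": 0, "tx": -0.1, "ty": 0, "tz": 0, "grip": -0.05}, {"wx": 0, "wy": 0, "wz": 0, "tx": -0.1, "ty": 0, "tz": 0, "grip": -0.05}, {"wx": 0, "wy": 0, "wz": 0, "tx": -0.1, "ty": 0, "tz": 0, "grip": -0.05}, {"wx": 0, "wy": 0, "wz": 0, "tx": -0.1, "ty": 0, "tz": 0, "grip": -0.05}, {"wx": 0, "wy": 0, "wz": 0, "tx": -0.08, "ty": 0, "tz": 0, "grip": -0.05}, {"wx": 0, "wy": 0, "wz": 0, "tx": -0.08, "ty": 0, "tz": 0, "grip": -0.05}])

```text
time_s: 18.3
eef_pos: [0.5888, -0.169, 0.0113]
ee_rot: [-0.039, 0.999, -0.0, -0.0]
force: [-3.6, 0.5, 1.2]
finger_gap: 0.0447
grip_force: 1.4
```

```bash
python3 -c "
from h import *
tcp()"
```

```text
tcp board [[-0.0853  0.0536]] z 0.0113 tooly ang wrt Xb deg 89.98 gap 0.04473053294650119 F [-3.6  0.5  1.2] t 18.3
```

apply_moves(moves=[{"wx": 0, "wy": 0, "wz": 0, "tx": -0.05, "ty": 0, "tz": 0, "grip": -0.05}, {"wx": 0, "wy": 0, "wz": 0, "tx": -0.05, "ty": 0, "tz": 0, "grip": -0.05}, {"wx": 0, "wy": 0, "wz": 0, "tx": -0.05, "ty": 0, "tz": 0, "grip": -0.05}])

```text
time_s: 18.55
eef_pos: [0.5926, -0.1685, 0.0112]
ee_rot: [-0.039, 0.999, 0.0, -0.0]
force: [-3.2, -0.5, 1.5]
finger_gap: 0.0448
grip_force: 1.4
```

apply_moves(moves=[{"wx": 0, "wy": 0, "wz": 0, "tx": -0.04, "ty": 0, "tz": 0, "grip": -0.05}, {"wx": 0, "wy": 0, "wz": 0, "tx": -0.03, "ty": 0, "tz": 0, "grip": -0.05}])

```text
time_s: 18.72
eef_pos: [0.593, -0.1685, 0.011]
ee_rot: [-0.039, 0.999, 0.0, -0.001]
force: [-7.8, -0.1, 5.3]
finger_gap: 0.0445
grip_force: 3.8
```

apply_moves(moves=[{"wx": 0, "wy": 0, "wz": 0, "tx": 0.3, "ty": 0, "tz": 0, "grip": -0.05}, {"wx": 0, "wy": 0, "wz": 0, "tx": 0.6, "ty": 0, "tz": 0, "grip": -0.05}, {"wx": 0, "wy": 0, "wz": 0, "tx": 0, "ty": 0, "tz": -0.9, "grip": -0.05}, {"wx": 0, "wy": 0, "wz": 0, "tx": 0, "ty": 0, "tz": -0.9, "grip": -0.05}, {"wx": 0, "wy": 0, "wz": 0, "tx": 0, "ty": 0, "tz": -0.9, "grip": -0.05}, {"wx": 0, "wy": 0, "wz": 0, "tx": 0, "ty": 0, "tz": -0.9, "grip": -0.05}, {"wx": 0, "wy": 0, "wz": 0, "tx": 0, "ty": 0.9, "tz": -0.9, "grip": -0.05}, {"wx": 0, "wy": 0, "wz": 0, "tx": 0, "ty": 0.9, "tz": 0, "grip": -0.05}, {"wx": 0, "wy": 0, "wz": 0, "tx": 0, "ty": 0.9, "tz": 0, "grip": -0.05}, {"wx": 0, "wy": 0, "wz": 0, "tx": 0, "ty": 0.9, "tz": 0, "grip": -0.05}])

```text
time_s: 19.55
eef_pos: [0.566, -0.0794, 0.1248]
ee_rot: [-0.039, 0.999, -0.0, 0.002]
force: [0.8, 0.6, 0.1]
finger_gap: 0.045
grip_force: 0.0
```

apply_moves(moves=[{"wx": 0, "wy": 0, "wz": 0, "tx": 0, "ty": 0.9, "tz": -0.5, "grip": -0.05}, {"wx": 0, "wy": 0, "wz": 0, "tx": 0, "ty": 0.9, "tz": -0.5, "grip": -0.05}, {"wx": 0, "wy": 0, "wz": 0, "tx": 0, "ty": 0.9, "tz": 0, "grip": -0.05}, {"wx": 0, "wy": 0, "wz": 0, "tx": 0, "ty": 0.9, "tz": 0, "grip": -0.05}, {"wx": 0, "wy": 0, "wz": 0, "tx": 0, "ty": 0.9, "tz": 0, "grip": -0.05}, {"wx": 0, "wy": 0, "wz": 0, "tx": 0, "ty": 0.9, "tz": 0, "grip": -0.05}, {"wx": 0, "wy": 0, "wz": 0, "tx": 0, "ty": 0.9, "tz": 0, "grip": -0.05}, {"wx": 0, "wy": 0, "wz": 0, "tx": 0, "ty": 0, "tz": 0, "grip": -0.05}, {"wx": 0, "wy": 0, "wz": 0, "tx": 0, "ty": 0, "tz": 0, "grip": -0.05}])

```text
time_s: 20.3
eef_pos: [0.5529, 0.0791, 0.1491]
ee_rot: [-0.041, 0.999, 0.001, 0.001]
force: [0.4, 0.5, 0.2]
finger_gap: 0.0451
grip_force: 0.0
```

```bash
python3 - <<'E'
from h import *
im=capture('top')[...,::-1].copy()
sc=capture('scene')[...,::-1].copy()
cv2.imwrite('pics/t6.png',np.vstack([cv2.resize(im[40:240,130:400],None,fx=2,fy=2)[:,:520],cv2.resize(sc[150:250,90:350],None,fx=2,fy=2)]))
tcp()
hsv=cv2.cvtColor(im,cv2.COLOR_BGR2HSV)
m=((hsv[...,1]<60)&(hsv[...,2]>110)).astype('uint8')
for c in cv2.findContours(m,0,2)[0]:
    if cv2.contourArea(c)>100:
        r=cv2.minAreaRect(c);bx=cv2.boxPoints(r);print(r,tob(ray('top',bx,.058)).round(4).tolist())
E
```

```text
tcp board [[-0.1019  0.3007]] z 0.1489 tooly ang wrt Xb deg 89.99 gap 0.04495368610988805 F [ 0.2 -1.3  0.1] t 20.4
((195.49998474121094, 375.9999694824219), (60.99999237060547, 13.999998092651367), -0.0) [[-0.5387, 0.3149], [-0.514, 0.3138], [-0.521, 0.2048], [-0.5457, 0.2061]]
((306.9604187011719, 218.60397338867188), (36.21935272216797, 13.930521011352539), 84.2894058227539) [[-0.2271, 0.0571], [-0.226, 0.0315], [-0.2921, 0.0288], [-0.2932, 0.0544]]
((119.11273956298828, 186.66049194335938), (38.214942932128906, 49.597023010253906), 78.11134338378906) [[-0.1551, 0.4315], [-0.1412, 0.3431], [-0.2101, 0.3319], [-0.2238, 0.4201]]
((292.5, 103.0), (30.0, 49.0), 90.0) [[-0.0149, 0.1009], [-0.0193, 0.01], [-0.0753, 0.0133], [-0.0707, 0.104]]
((291.5362548828125, 82.05729675292969), (5.02189826965332, 47.057044982910156), 88.66777801513672) [[-0.0001, 0.1001], [-0.0023, 0.0127], [-0.0117, 0.013], [-0.0095, 0.1004]]
((108.69100189208984, 106.00416564941406), (38.9171257019043, 73.76376342773438), 31.504268646240234) [[-0.0697, 0.4609], [0.043, 0.3864], [0.0023, 0.3275], [-0.1101, 0.4024]]
((27.0, 100.0), (200.0, 54.0), 90.0) [[0.1725, 0.5846], [0.1682, 0.4864], [-0.2004, 0.4996], [-0.1951, 0.596]]
```

View pics/t6.png

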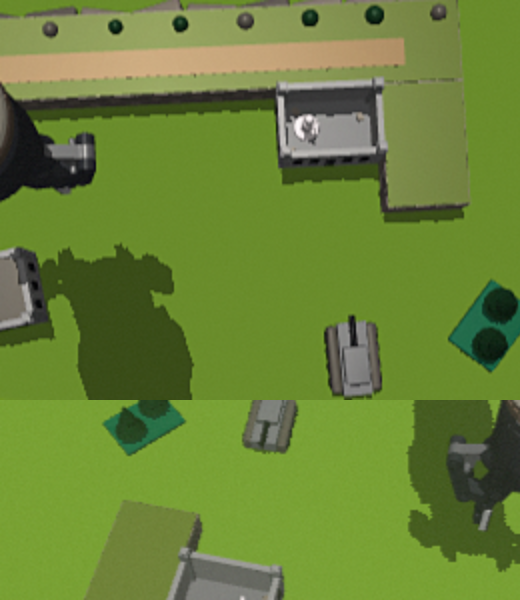

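```bash
python3 - <<'E'
from h import *
im=capture('top')[...,::-1].copy();hsv=cv2.cvtColor(im,cv2.COLOR_BGR2HSV)
m=((hsv[...,1]<60)&(hsv[...,2]>110)).astype('uint8')
g=m[70:130,262:330]
# outer edges: left wall (first grey col per row), right wall (last)
for nm,pts in (('left',[(262+np.nonzero(g[r])[0][0],70+r) for r in range(14,46) if g[r].any()]),
 ('right',[(262+np.nonzero(g[r])[0][-1],70+r) for r in range(14,46) if g[r].any()]),
 ('back',[(262+c,70+np.nonzero(g[:,c])[0][0]) for c in range(7,59) if g[:,c].any()])):
    P=tob(ray('top',pts,.05 if nm!='x' else .05))
    v=cv2.fitLine(P.astype('float32'),cv2.DIST_HUBER,0,1e-4,1e-4).ravel()
    a=np.arctan2(v[1],v[0]);print(nm,v[2:].round(4),'angle',round(((a+np.pi/4)%(np.pi/2))-np.pi/4,4))
E
```

```text
left [-0.0383  0.0992] angle -0.0036
right [-0.041  0.002] angle 0.0426
back [-0.0004  0.0568] angle -0.0115
```

```bash
python3 -c "
from rig import *
print(hand_in())"
```

```text
the job is handed in; nothing more can be done
None
```

The ruin sits in the board's inner corner, measured within about 1 mm of both faces and about 0.01 rad of parallel, with the figure upright and no visible shift of the house, trees or car. I handed the job in after about 20 s of robot time; no verdict came back.

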